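# Reverse the ratchet and loosen the antenna clamp bolt

## Robot

A 7-joint arm with a two-finger parallel gripper is mounted at the origin on the work surface. World frame = base frame: x ahead of the robot, y to its left, z up, the work surface at z = 0. Lengths are in m, angles in rad, forces in N, time in s.
With the tool pointing down it reaches from about 0.425 to 0.875 m from the base axis. Payload 4.7 kg.
Tool frame: the origin (TCP) lies midway between the tips of the shut fingers; the grasp point (between the pads) lies 19 mm behind it (ctrl.grip_depth is the distance from the TCP to the grasp point, in m); z points along the fingers, y is the direction in which the jaws open and shut (so a half turn about z gives the same grasp; the last joint's range is limited). The gripper opens to 87 mm and grips with 3 to 60 N. Pads are 19 mm wide; open, the fingers measure 117 mm over their backs; the gripper's body (75 mm by 190 mm) begins 51 mm behind the grasp point.
Start: joints at [0.014, 0.321, -0.07, 1.45, 0.023, 1.371, -0.057], TCP at [0.65, -0, 0.223] pointing down, gripper open.
Joint ranges: [-2.86, 2.86], [-0.3, 2.09], [-1.38, 1.24], [0.06, 2.45], [-1.56, 4.7], [0.09, 2.05], [-2.69, 2.69]. Speed limits (rad/s): [2.57, 2.57, 3.14, 3.14, 3.14, 3.14, 3.14].

## Interface

Orientations are given as a rotation vector (axis times angle).
In Python, from bench import ctrl gives the robot as it stands. The module is installed in compiled form; this text tells all that it offers.
- The arm moves only by the shell command python3 -m inch 'ROWS' [FORCE]. ROWS is JSON, a list of rows, each a list of 5 numbers: the opening, from -1 (shut) to 1 (fully open), so that 0 is half open, then the shift along the tool's x, y, z in mm, then the turn about the tool's z in rad. In form: [[fingers, tx, ty, tz, twist], ...]. A call has 1 to 5 rows; each row shifts and turns the pose as measured when the row begins, along the tool's axes as they then stand; what a row does not reach is not made up. A row lasts 1/8 s, in which the tool goes at most 62.5 mm and 10.7 degrees, less where a joint would pass 70% of its speed; a pose out of reach is approached as far as the arm can. A call is refused whole if a number of a shift passes 62.5 or a number of a turn 0.188, either way. A call with a gripper value outside its range is refused whole. The fingers move at their own pace and stop on an object; FORCE is the grip in N (left out, the last holds). Time passes only in rows, so rows that do not move let the fingers close. It gives the time, the measured TCP pose, the force and the opening at its end, in the units of the state.
- ctrl.get_state(): the state, without advancing time (a new reading comes with each control period).
- ctrl.get_image(name): name is "scene" or "side" or "wrist"; returns a dict with "color" (384x512x3 uint8, red, green, blue), "range_z" (384x512 float32, m along the optical axis (not along the pixel's ray), 0 where there is no reading), "K" (3x3 intrinsics, pixels), "R" (3x3) and "t" (3): a world point X has camera coordinates R X + t. Camera axes: x right, y down, z forward; pixel columns grow to the right and rows downward; lengths in m; the calibration is good to about 2 mm. A picture is of the moment at which its call begins.
- ctrl.close_job(): hands the job in, once; it reports no verdict.
The state is a dict: "time": time; "joint_positions": joint angles; "qd": joint speeds; "joint_torque": joint torques, N m; "position": TCP position; "tool_rot": TCP orientation; "ft_force": force on the tool from outside, world axes, zero at the start; "torque": the same for the moment, N m; "grip_width": opening from 0.0 (shut) to 1.0 (fully open).
Only numpy, scipy, OpenCV 4.12 (cv2) and the standard library are available. Lean on these libraries where they do the work, as an engineer would, in place of code of your own. Each camera call takes 0.05 s, during which the arm holds its last target. There are 200 camera calls.

## Task

The stub antenna's clamp has to be freed, but the ratchet on its bolt is still set to tighten: flip the ratchet's little direction lever fully over to loosening, then swing the handle to and fro between its two stop pins until the bolt, turning counter-clockwise from above, comes up against its captive stop about a fifth of a turn on. The slim handle bends, so feel for the stops and ease off at once (12 N at the grip is the most it should see); do not tighten the bolt, leave the lever over on loosening and the things around undisturbed, and let go.

Things in the scene. Friction and masses are not known exactly. Their poses are not given: they have to be found in the camera images.
- foot: fixed antenna foot of bare aluminium: base plate 190 x 130 x 12 mm; origin on the table under the bolt axis, z up, x towards the middle of the handle's swing. At x = -72 mm a sleeve 42 mm wide holds a black stub antenna, top at 117 mm. Two steel pins (10 mm wide, top at 78 mm), 70 mm from the bolt axis at +-1.02 rad from x, stop the handle.
- bolt_turn (a joint): turn of the bolt, rad: 0 = tight, grows as it loosens (counter-clockwise from above), until a hard captive stop at 1.25 (a fifth of a turn), where the clamp is free. It turns only through the ratchet, stiffly: 0.7 N m plus the ratchet's own 0.35 N m, up to 7 N at the grip point while it turns.
- tongue_tip (a point): outer end of a flat steel tongue (7 mm wide) on the washer that turns with the bolt under the ratchet's head, 40 mm from the bolt axis, 56 mm above the table; points to the foot's +y when tight, swings towards its -x as the bolt loosens
- ratchet: steel ratchet, captive on the bolt: origin on the table under the bolt axis, x along it to the handle, z up. Head 52 mm across, top at 85 mm; the round handle, 12 to 15 mm thick, its middle 74 mm above the table, ends 188 mm from the axis. Free space below it over the table beyond the base plate.
- ratchet_turn (a joint): swing of the ratchet about the bolt axis, rad: 0 = along the foot's x, grows counter-clockwise from above; hard stops at -0.85 and +0.85. Stays where left (0.35 N m friction). After each reversal 0.1 to 0.6 rad of slack and give before the bolt follows. With the lever over on loosening, only counter-clockwise swings turn the bolt, clockwise ones click back.
- handle_grip (a point): grip point on the handle's middle line, 150 mm from the bolt axis, 74 mm above the table
- lever: direction lever on top of the ratchet's head: dark steel upright blade 30 mm long, 6 mm thick, from 86 to 110 mm above the table, turning about an upright pivot on the handle's middle line 29 mm from the bolt axis; origin on the table under that pivot, x along the blade, which points outward along the handle
- lever_tip (a point): near the blade's outer end, 27 mm from its pivot, 100 mm above the table
- lever_turn (a joint): direction lever, rad, 0 = blade in line with the handle, grows counter-clockwise from above; stops at -0.45 (tightening: blade over to the right, seen from the bolt looking out along the handle; starts there) and +0.45 (loosening: to the left). Stays where left; moves at about 3 N near its end. Pushed harder than about 6 N the whole handle swings instead.
- paint_jar: bystander: amber glass jar, 44 mm wide, 48 mm tall, origin under its centre
- socket: bystander: small steel socket, 26 mm wide, 26 mm tall, origin under its centre
- spanner: bystander: flat spanner 160 mm long lying beyond the handle's end
- tub: bystander: white tub, 52 mm wide, 45 mm tall, origin under its centre
- dropper: bystander: small bottle, 36 mm wide, 110 mm tall, origin under its centre
- paper_roll: bystander: paper roll, 110 mm wide, 220 mm tall, origin under its centre
- wax_block: bystander: skin-coloured wax block 50 x 50 x 35 mm, origin under its centre
- handle_turn (a joint): sideways bend of the slim handle, at 80 mm from the bolt axis, rad: 0 = straight and unloaded, counter-clockwise positive; springy, 10.5 N m/rad: 0.047 for 7 N at the grip point; beyond 0.10 either way (15 N at the grip point) it is overloaded

How it is judged:
On the way, in this order (a step that is already met when the one before it is completed fails the run):
1. the direction lever is fully over on its loosening side (above 0.36 rad) while the bolt is still tight (below 0.15 rad) (value of joint lever_turn above 0.36 rad and value of joint bolt_turn below 0.15 rad), for 0.2 s.
2. the bolt has begun to loosen (by 0.5 rad) (value of joint bolt_turn above 0.5 rad), for 0.1 s.
At the end, for the whole second after the job is handed in: The bolt is loosened to its captive stop, about a fifth of a turn (above 1.18 rad of 1.25), the lever is still over on its loosening side (above 0.30 rad), the ratchet is at rest (value of joint bolt_turn above 1.18 rad and value of joint lever_turn above 0.3 rad and angular speed of ratchet below 0.05 rad/s); the robot touches nothing.
It fails at once if the bolt was tightened further (by more than 0.08 rad) (value of joint bolt_turn below -0.08 rad).
It fails at once if the handle was overloaded (bent by more than 0.10 rad, 15 N at its grip point) (value of joint handle_turn above 0.1 rad or value of joint handle_turn below -0.1 rad).
It fails at once if a thing around was moved by more than 20 mm (distance of any of paint_jar, socket, spanner, tub, dropper, paper_roll, wax_block from where it was at the start of the episode above 0.02 m).
It also fails if it takes over 72 s, if anything falls off the work surface, if the arm or the gripper's body presses on something with over 40 N, if the wrist force passes 120 N, or if a joint passes its speed limit or range.

## Working session

There is one attempt and no reset: what is moved stays moved. The work goes in short steps, Python scripts to look and compute and a shell command to move; the robot and the scene stay as the last step left them, time stands still between calls to the robot, and variables do not carry over. Pictures are saved under pics/ and viewed, about 8 in all and at most 12, crops included, and the job is handed in when it is done.

```bash
mkdir -p pics; cat > h.py <<'E'
from bench import ctrl
import numpy as np, cv2
def save(im,name): cv2.imwrite('pics/'+name,cv2.cvtColor(im,cv2.COLOR_RGB2BGR))
def pts(d):
    z=d['range_z'];h,w=z.shape;u,v=np.meshgrid(np.arange(w),np.arange(h))
    K=d['K'];c=np.stack([(u-K[0,2])/K[0,0]*z,(v-K[1,2])/K[1,1]*z,z],-1)
    P=(c-d['t'])@d['R']; P[z==0]=np.nan
    return P
E
python3 - <<'E'
from h import *
s=ctrl.get_state();print({k:np.round(v,3) for k,v in s.items()})
ims=[]
for n in ['scene','side','wrist']:
    d=ctrl.get_image(n);np.savez('pics/%s0.npz'%n,**d);ims.append(d['color']);
    print(n,-d['R'].T@d['t'],d['R'][2],d['K'][0,0])
big=np.vstack([np.hstack([ims[0],ims[1]])])
save(cv2.resize(ims[0],(800,600)),'scene0.png');save(cv2.resize(ims[1],(800,600)),'side0.png');save(cv2.resize(ims[2],(800,600)),'wrist0.png')
E
```

```text
{'time': np.float64(0.0), 'joint_positions': array([ 0.014,  0.322, -0.07 ,  1.452,  0.023,  1.371, -0.057]), 'qd': array([ 0.001,  0.   ,  0.   ,  0.001,  0.001, -0.002, -0.001]), 'joint_torque': array([-0.0000e+00, -4.9128e+01, -4.0400e-01, -3.1253e+01, -6.4000e-02,
        4.4000e-02,  0.0000e+00]), 'position': array([ 0.649, -0.   ,  0.221]), 'tool_rot': array([-2.221e+00, -2.221e+00,  2.000e-03]), 'ft_force': array([-0.292,  0.363, -0.243]), 'torque': array([0.044, 0.026, 0.066]), 'grip_width': np.float64(0.996)}
scene [ 1.43211524 -0.68269586  1.25351063] [-0.53552579  0.42936791 -0.7272244 ] 439.8628160157485
side [-0.08495002 -0.68215469  1.10008959] [ 0.47596429  0.49952119 -0.72383463] 467.8637604028354
wrist [0.64985172 0.08191253 0.38324433] [-8.10767523e-04 -2.99876132e-01 -9.53977803e-01] 332.333818686599
```

View pics/scene0.png

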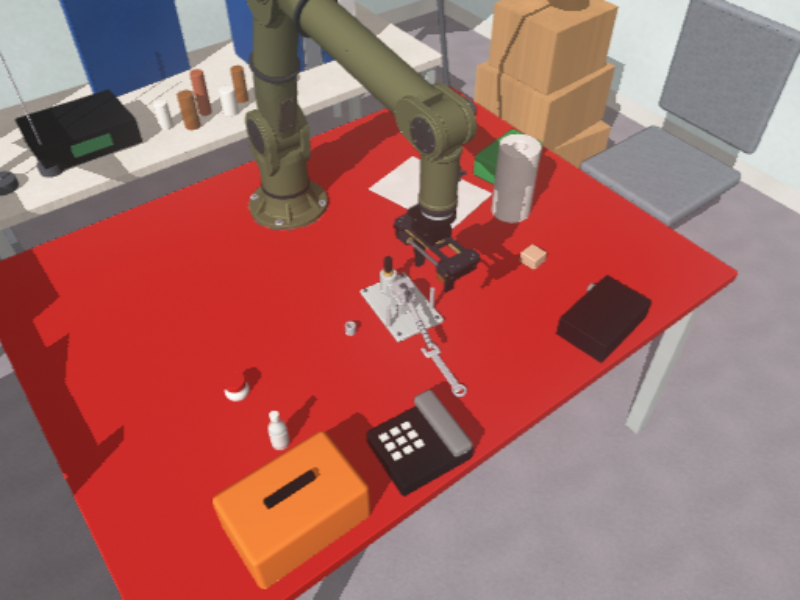

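View pics/wrist0.png

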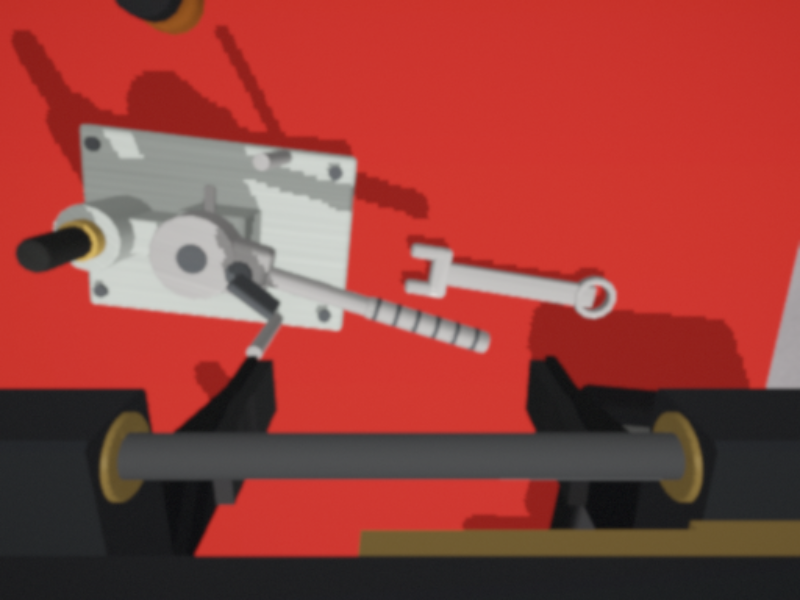

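Wrist view (800 px scale): the head is at (190,258) and the handle ends at (485,343). The lever blade runs from (238,270) to (272,305), on the tightening side. The pins are at about (262,160) and (255,352), with the spanner beyond the handle and the jar at the top left.

```bash
python3 - <<'E'
from h import *
d=dict(np.load('pics/wrist0.npz'));P=pts(d);c=d['color'].astype(int)
def ray(u,v,z,s=512/800):
    u,v=u*s,v*s;K=d['K'];r=d['R'].T@np.array([(u-K[0,2])/K[0,0],(v-K[1,2])/K[1,1],1]);o=-d['R'].T@d['t'];return o+r*(z-o[2])/r[2]
for n,u,v,z in [('head',190,258,.085),('hend',483,343,.074),('pivot',240,270,.088),('levtop',272,305,.11),('c1',82,125,.012),('c2',355,157,.012),('c3',342,330,.012),('c4',92,303,.012),('pinL',262,160,.078),('pinR',255,352,.078),('jar',185,15,.045),('span1',420,268,.004),('span2',595,297,.004),('bolt',192,258,.088),('tongue',210,187,.056)]:
    print(n,ray(u,v,z).round(4),P[int(v*.64),int(u*.64)].round(4))
red=(c[...,0]>120)&(c[...,1]<80)&(c[...,2]<80)
z=P[...,2];m=~red&(z>.066)&(z<.085)&(P[...,0]>.61)&(np.arange(384)[:,None]<225)
q=P[m];q=q[q[:,1]>0.0]
x=np.linspace(.6,.8,11)
for a,b in zip(x[:-1],x[1:]):
    t=q[(q[:,0]>a)&(q[:,0]<b)]
    if len(t):print(a.round(2),len(t),t.mean(0).round(4),t[:,1].min().round(4),t[:,1].max().round(4),t[:,2].max().round(4))
for lo,hi in [(.083,.09),(.095,.125)]:
    m=(z>lo)&(z<hi)&(np.arange(384)[:,None]<225);t=P[m];print(lo,len(t),t.mean(0).round(4),t.min(0).round(4),t.max(0).round(4))
for n in ['scene','side']:
    e=dict(np.load('pics/%s0.npz'%n));Q=pts(e);
    cc=e['color'].astype(int);nr=~((cc[...,0]>1.8*cc[...,1]))&(Q[...,2]>.01)&(Q[...,2]<.25)&(Q[...,0]>.35)&(Q[...,0]<1.1)&(abs(Q[...,1])<.6)
    k,l,st,ce=cv2.connectedComponentsWithStats(nr.astype(np.uint8))
    for i in range(1,k):
        if st[i,4]>25:
            t=Q[l==i];print(n,ce[i].round(),len(t),t.min(0).round(3),t.max(0).round(3))
E
```

```text
head [0.5257 0.0119 0.085 ] [0.5257 0.0123 0.0862]
hend [ 0.7026 -0.0467  0.074 ] [ 0.7013 -0.0434  0.0807]
pivot [0.5554 0.0054 0.088 ] [0.5557 0.0067 0.0901]
levtop [ 0.5784 -0.009   0.11  ] [ 0.5758 -0.0119  0.1004]
c1 [0.4333 0.0873 0.012 ] [0.4316 0.0874 0.01  ]
c2 [0.6182 0.0662 0.012 ] [ 6.169e-01  6.620e-02 -3.000e-04]
c3 [ 0.6048 -0.0617  0.012 ] [ 6.022e-01 -6.630e-02 -5.000e-04]
c4 [ 0.4173 -0.0399  0.012 ] [ 0.4081 -0.0431 -0.0013]
pinL [0.5708 0.0674 0.078 ] [0.57   0.0677 0.077 ]
pinR [ 0.5568 -0.0512  0.078 ] [ 0.5562 -0.0514  0.0767]
jar [0.5239 0.1478 0.045 ] [0.515  0.1528 0.0218]
span1 [ 0.6642 -0.0149  0.004 ] [ 0.6634 -0.0153  0.    ]
span2 [ 0.7985 -0.0378  0.004 ] [ 0.7986 -0.0386  0.0012]
bolt [0.5282 0.0126 0.088 ] [0.5264 0.0122 0.0857]
tongue [0.5316 0.0502 0.056 ] [0.5318 0.051  0.0575]
0.083 2602 [0.5272 0.0127 0.0847] [ 0.4518 -0.0138  0.083 ] [0.5776 0.0375 0.09  ]
0.095 1176 [0.497  0.0121 0.109 ] [ 0.446  -0.0177  0.095 ] [0.5779 0.0303 0.1184]
scene [329. 113.] 1345 [0.35  0.425 0.01 ] [0.462 0.545 0.229]
scene [341. 164.] 164 [0.568 0.356 0.01 ] [0.
[... 744 characters left out ...]
[210. 112.] 55 [0.765 0.392 0.015] [0.788 0.442 0.056]
side [225. 119.] 136 [0.784 0.302 0.012] [0.803 0.381 0.061]
side [278. 135.] 52 [ 0.689 -0.01   0.222] [0.701 0.011 0.25 ]
side [173. 140.] 224 [0.564 0.361 0.01 ] [0.616 0.415 0.042]
side [355. 193.] 2443 [ 0.774 -0.289  0.01 ] [ 0.943 -0.109  0.083]
side [193. 184.] 37 [0.479 0.147 0.026] [0.513 0.181 0.054]
side [230. 212.] 2184 [ 0.412 -0.06   0.01 ] [0.7   0.087 0.122]
side [445. 237.] 3735 [ 0.762 -0.598  0.023] [ 0.922 -0.358  0.139]
side [258. 244.] 73 [ 0.492 -0.142  0.01 ] [ 0.516 -0.118  0.032]
side [378. 268.] 344 [ 0.649 -0.435  0.011] [ 0.68  -0.402  0.113]
side [336. 321.] 112 [ 0.473 -0.452  0.01 ] [ 0.513 -0.404  0.035]
```

View pics/side0.png

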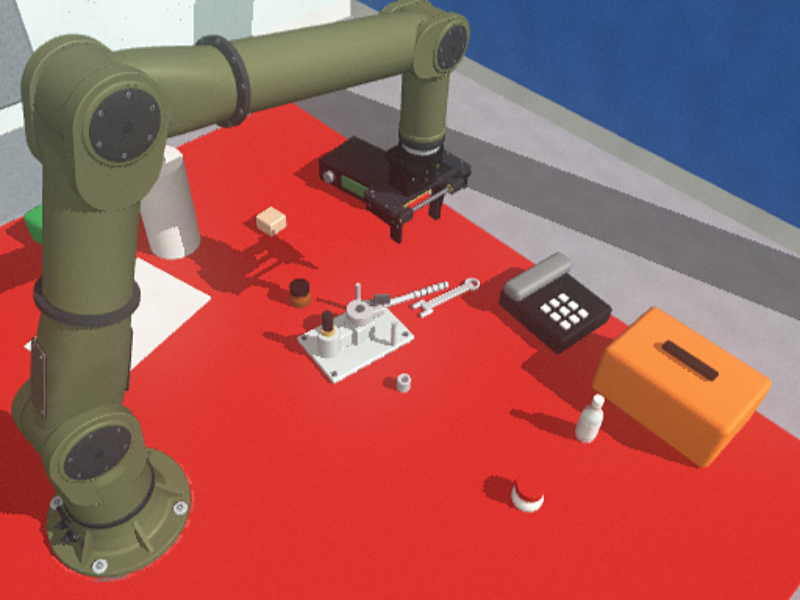

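Side view: the handle lies between the two pins. The jar is at about (.50,.16), the socket at (.507,-.133), the spanner beyond the handle end, and the rest is far off.
Estimates:
- **Bolt:** (.527,.012), foot yaw −0.117.
- **Handle:** world angle −0.324, so ratchet about −0.21.
- **Lever:** pivot (.555,.003), tip (.574,−.016).

I'll push the lever with shut fingers from −y.

```bash
python3 -m inch '[[-1,-23,-31,0,0],[-1,-23,-30,0,0],[-1,0,0,30,-0.1],[-1,0,0,20,-0.1],[-1,0,0,15,0]]'; python3 -m inch '[[-1,0,0,10,0],[-1,0,0,0,0]]'
```

```text
time: 0.78
position: [0.5867, -0.0476, 0.1547]
tool_rot: [-1.982, -2.437, 0.001]
ft_force: [0.1, 0.8, -0.7]
grip_width: 0.518
time: 1.02
position: [0.5859, -0.0473, 0.1428]
tool_rot: [-1.984, -2.433, 0.003]
ft_force: [-0.7, -0.1, 0.3]
grip_width: 0.292
```

```bash
python3 -m inch '[[-1,0,0,10,0],[-1,0,0,15,0],[-1,0,0,15,0],[-1,0,0,8,0],[-1,0,0,0,0]]'; python3 - <<'E'
from h import *
d=ctrl.get_image('wrist');save(cv2.resize(d['color'],(800,600)),'w1.png');np.savez('pics/w1.npz',**d)
s=ctrl.get_state();print(s['position'],s['ft_force'],s['grip_width'])
E
```

```text
time: 1.65
position: [0.5864, -0.047, 0.092]
tool_rot: [-1.985, -2.433, 0.002]
ft_force: [-0.6, -0.5, 0.2]
grip_width: 0.006
[ 0.58670004 -0.04691075  0.09243277] [-0.32182001 -0.93813476  0.34055686] 0.004756434433620059
```

View pics/w1.png

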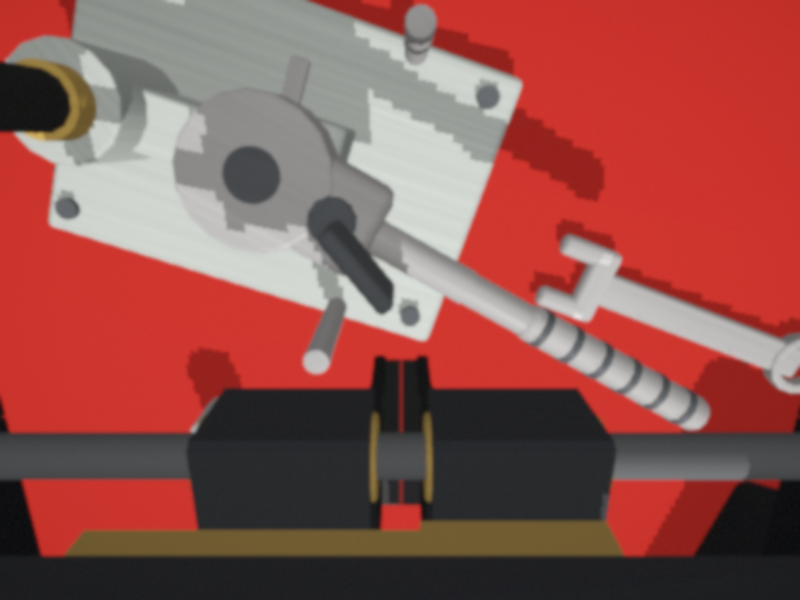

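The fingers are thin and shut (tips at (400,360)), to the right of the blade end (385,305). The lever is still on the tightening side.

```bash
for i in 1; do python3 -m inch '[[-1,6,1,0,0],[-1,6,1,0,0],[-1,3,0.5,0,0],[-1,3,0.5,0,0]]'; python3 -m inch '[[-1,3,0.5,0,0],[-1,3,0.5,0,0]]';  python3 -m inch '[[-1,3,0.5,0,0],[-1,3,0.5,0,0]]'; python3 -m inch '[[-1,3,0.5,0,0]]'; done
```

```text
time: 2.2
position: [0.5872, -0.0272, 0.0941]
tool_rot: [1.985, 2.434, 0.001]
ft_force: [-0.0, -0.2, -0.1]
grip_width: 0.006
time: 2.45
position: [0.588, -0.0233, 0.0944]
tool_rot: [1.984, 2.43, -0.0]
ft_force: [3.6, -6.0, -2.1]
grip_width: 0.006
time: 2.7
position: [0.5894, -0.0214, 0.0945]
tool_rot: [1.983, 2.422, -0.003]
ft_force: [3.0, -4.9, -2.4]
grip_width: 0.003
time: 2.82
position: [0.5902, -0.0202, 0.0946]
tool_rot: [1.983, 2.419, -0.003]
ft_force: [3.3, -4.5, -1.9]
grip_width: 0.006
```

```bash
python3 -m inch '[[-1,4,-1,0.5,0],[-1,4,-1,0.5,0],[-1,4,-1,0,0]]'; python3 -m inch '[[-1,4,-1,0,0],[-1,4,-1,0,0]]'; python3 -m inch '[[-1,4,-1,0,0],[-1,4,0,0,0]]'
```

```text
time: 3.2
position: [0.592, -0.0159, 0.095]
tool_rot: [1.979, 2.4, 0.004]
ft_force: [6.1, -5.5, -6.9]
grip_width: 0.004
time: 3.45
position: [0.5933, -0.0123, 0.0952]
tool_rot: [1.976, 2.388, 0.009]
ft_force: [7.0, -4.4, -5.0]
grip_width: 0.004
time: 3.7
position: [0.5946, -0.0067, 0.0955]
tool_rot: [1.974, 2.38, 0.015]
ft_force: [2.9, -2.1, -1.2]
grip_width: 0.004
```

```bash
python3 - <<'E'
from h import *
d=ctrl.get_image('wrist');save(d['color'],'w2.png');np.savez('pics/w2.npz',**d)
s=ctrl.get_state();print(s['position'],s['ft_force'])
E
```

```text
[ 0.59447103 -0.00581313  0.09558932] [ 4.20784358 -0.42455449 -1.55725758]
```

View pics/w2.png

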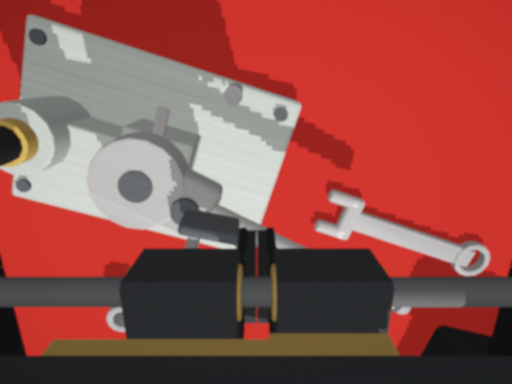

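The finger slid off past the blade's end (about (240,232)), with the lever roughly half over. I'll back off, move inwards and push again closer to the pivot.

```bash
python3 -m inch '[[-1,-12,1,0,0],[-1,-12,-4,0,0],[-1,0,-7,0,0],[-1,3,-7,0,0],[-1,0,0,2,0]]'; python3 -m inch '[[-1,4,0,0,0],[-1,4,0,0,0]]';python3 -m inch '[[-1,4,0,0,0],[-1,3,0,0,0]]';python3 -m inch '[[-1,3,0,0,0],[-1,3,0,0,0]]'
```

```text
time: 4.38
position: [0.5784, -0.03, 0.093]
tool_rot: [1.977, 2.385, 0.014]
ft_force: [0.8, 0.1, -0.0]
grip_width: 0.008
time: 4.62
position: [0.5766, -0.0212, 0.0926]
tool_rot: [1.977, 2.386, 0.014]
ft_force: [0.5, -0.4, -0.3]
grip_width: 0.007
time: 4.88
position: [0.5755, -0.0131, 0.0924]
tool_rot: [1.976, 2.387, 0.015]
ft_force: [0.2, -0.8, -0.8]
grip_width: 0.008
time: 5.12
position: [0.5755, -0.0087, 0.0926]
tool_rot: [1.975, 2.383, 0.014]
ft_force: [2.2, -2.6, 0.3]
grip_width: 0.008
```

```bash
python3 -m inch '[[-1,3,0.6,0,0],[-1,3,0.6,0,0]]';python3 -m inch '[[-1,3,0.6,0,0]]';python3 -m inch '[[-1,3,0.6,0,0]]';python3 -m inch '[[-1,3,0.6,0,0]]'
```

```text
time: 5.38
position: [0.5756, -0.0077, 0.0926]
tool_rot: [1.976, 2.377, 0.007]
ft_force: [1.8, -7.0, 0.4]
grip_width: 0.002
time: 5.5
position: [0.5756, -0.0075, 0.0926]
tool_rot: [1.978, 2.374, 0.002]
ft_force: [0.9, -6.5, -0.2]
grip_width: 0.007
time: 5.62
position: [0.5756, -0.0074, 0.0927]
tool_rot: [1.979, 2.37, -0.002]
ft_force: [1.0, -6.5, 1.1]
grip_width: 0.002
time: 5.75
position: [0.5755, -0.0074, 0.0927]
tool_rot: [1.98, 2.366, -0.006]
ft_force: [0.2, -6.0, 0.2]
grip_width: 0.006
```

The finger has stopped about where the lever's end stop should be. I'll back off and measure the blade.

```bash
python3 -m inch '[[-1,-12,0,0,0],[-1,-15,0,0,0],[-1,-15,0,0,0],[-1,-10,0,-10,0],[-1,0,0,-15,0]]'; cat >> h.py <<'E'
B=np.array([.5273,.0123]);YAW=-.117
def meas(d):
    P=pts(d);z=P[...,2];r=np.hypot(P[...,0]-B[0],P[...,1]-B[1]);c=d['color'].astype(int)
    ang=np.arctan2(P[...,1]-B[1],P[...,0]-B[0])
    br=c.min(-1)>110
    def fit(m):
        q=np.argwhere(m)
        t=P[m][:,:2];t=t-0;return t
    h=P[(z>.071)&(z<.084)&br&(r>.09)&(r<.18)][:,:2]-B
    a=np.median(np.arctan2(h[:,1],h[:,0])) if len(h)>20 else np.nan
    piv=B+.029*np.array([np.cos(a),np.sin(a)])
    m=(z>.098)&(z<.113)&(r>.03)&(r<.075)&(c.max(-1)<100)
    l=P[m][:,:2]; la=np.nan
    if len(l)>10:
        v=l-piv;v=v[np.hypot(*v.T)>.012];la=np.median(np.arctan2(v[:,1],v[:,0]))
    g=P[(z>.052)&(z<.060)&(r>.029)&(r<.041)&(c.max(-1)-c.min(-1)<40)][:,:2]-B
    ga=np.arctan2(g[:,1],g[:,0])
    ga=np.where(ga<-2.5,ga+2*np.pi,ga);ga=ga[ga>1.0]
    print('ratchet %.3f (n%d) lever %.3f (n%d) bolt %.3f (n%d)'%(a-YAW,len(h),la-a,len(l),np.median(ga)-YAW-np.pi/2 if len(ga) else np.nan,len(ga)))
E
python3 - <<'E'
from h import *
for f in ['wrist0','w1']: meas(dict(np.load('pics/%s.npz'%f)))
d=ctrl.get_image('wrist');save(d['color'],'w3.png');np.savez('pics/w3.npz',**d);meas(d)
for n in ['side','scene']: meas(ctrl.get_image(n))
E
```

```text
time: 6.38
position: [0.5827, -0.0599, 0.1201]
tool_rot: [1.984, 2.369, -0.007]
ft_force: [0.1, 0.5, -0.1]
grip_width: 0.001
ratchet -0.194 (n1060) lever 3.201 (n509) bolt 0.010 (n81)
ratchet -0.201 (n2806) lever -0.299 (n1644) bolt 0.022 (n266)
ratchet -0.187 (n2364) lever 3.223 (n1399) bolt 0.026 (n224)
ratchet -0.208 (n71) lever nan (n6) bolt 1.334 (n3)
ratchet -0.224 (n65) lever nan (n0) bolt nan (n0)
```

View pics/w3.png

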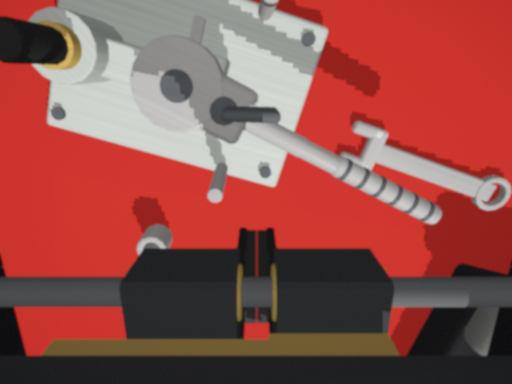

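The blade, from (222,110) to (275,115), is now left of the handle. I'll check its angle numerically with the antenna excluded.

```bash
sed -i 's/m=(z>.098)/m=(P[...,0]>.555)\&(z>.098)/' h.py; python3 - <<'E'
from h import *
for f in ['wrist0','w1','w2','w3']:
    d=dict(np.load('pics/%s.npz'%f)); meas(d)
    P=pts(d);z=P[...,2];c=d['color'].astype(int);m=(P[...,0]>.545)&(P[...,0]<.6)&(abs(P[...,1])<.03)&(z>.105)&(z<.114)&(c.max(-1)<110)
    if f in('w2',): m[230:]=False
    t=P[m][:,:2].astype(np.float32);v=cv2.fitLine(t,cv2.DIST_HUBER,0,.01,.01).ravel();print(f,len(t),'blade world angle',np.arctan(v[1]/v[0]),t.min(0),t.max(0))
E
```

```text
ratchet -0.194 (n1060) lever -0.310 (n241) bolt 0.010 (n81)
wrist0 183 blade world angle -0.7043706 [ 0.5550376  -0.01704303] [0.57763827 0.00458826]
ratchet -0.201 (n2806) lever -0.423 (n1142) bolt 0.022 (n266)
w1 861 blade world angle -0.69247067 [ 0.55265105 -0.01684869] [0.57684803 0.00420476]
ratchet -0.160 (n117) lever 0.245 (n1311) bolt 0.027 (n239)
w2 236 blade world angle 0.0033376913 [0.55403924 0.00272824] [0.57580036 0.00624713]
ratchet -0.187 (n2364) lever 0.533 (n596) bolt 0.026 (n224)
w3 601 blade world angle 0.23245418 [0.55372655 0.00080708] [0.5818641  0.01028254]
```

The lever swung about 0.93 rad, so it's fully over, and the bolt is still at 0. Next I turn the tool so its x points along the handle and cage the handle loosely at the grip point.

```bash
python3 -m inch '[[-0.4,6,45,-20,0],[-0.4,6,45,-20,0],[-0.4,0,0,0,0.187],[-0.4,0,0,0,0.187],[-0.4,0,0,0,0.187]]';python3 -m inch '[[-0.4,0,0,0,0.187],[-0.4,0,0,0,0.187],[-0.4,0,0,0,0.187],[-0.4,0,0,0,0.187],[-0.4,0,0,0,0.187]]';python3 -m inch '[[-0.4,0,0,0,0.187],[-0.4,0,0,0,0.187],[-0.4,0,0,0,0]]';python3 - <<'E'
from h import *
from scipy.spatial.transform import Rotation as R
s=ctrl.get_state();M=R.from_rotvec(s['tool_rot']).as_matrix();print(s['position'],'toolx ang',np.arctan2(M[1,0],M[0,0]),s['joint_positions'].round(2))
a=-.305;g=np.append(B+.15*np.array([np.cos(a),np.sin(a)]),.055);print('shift',(M.T@(g-s['position'])*1000).round(1))
meas(ctrl.get_image('wrist'))
E
```

```text
time: 7.15
position: [0.6683, -0.0225, 0.1617]
tool_rot: [2.57, 1.725, 0.016]
ft_force: [0.7, -0.8, -0.0]
grip_width: 0.297
time: 7.78
position: [0.6668, -0.0164, 0.1599]
tool_rot: [3.085, 0.379, 0.042]
ft_force: [-0.0, 0.3, 0.6]
grip_width: 0.299
time: 8.15
position: [0.6659, -0.0128, 0.1588]
tool_rot: [3.109, -0.199, 0.048]
ft_force: [0.3, -0.3, 0.6]
grip_width: 0.302
[ 0.66590329 -0.01279148  0.15884869] toolx ang -0.1272119579646312 [-0.19  0.37  0.2   1.53 -0.05  1.22 -1.69]
shift [  3.6  16.7 104.5]
ratchet -0.185 (n1719) lever 0.358 (n125) bolt -0.056 (n17)
```

```bash
python3 -m inch '[[-0.4,4,17,0,0],[-0.4,0,0,30,0.178],[-0.4,0,0,25,0],[-0.4,0,0,0,0]]';python3 - <<'E'
from h import *
from scipy.spatial.transform import Rotation as R
s=ctrl.get_state();M=R.from_rotvec(s['tool_rot']).as_matrix();print(s['position'],'toolx ang',np.arctan2(M[1,0],M[0,0]),M[:,2].round(3))
a=-.305;g=np.append(B+.15*np.array([np.cos(a),np.sin(a)]),.055);print('shift',(M.T@(g-s['position'])*1000).round(1))
d=ctrl.get_image('wrist');meas(d);save(d['color'],'w4.png');np.savez('pics/w4.npz',**d)
E
```

```text
time: 8.7
position: [0.6701, -0.0367, 0.1041]
tool_rot: [3.08, -0.471, 0.055]
ft_force: [-0.1, -0.7, -0.0]
grip_width: 0.301
[ 0.67006478 -0.03670409  0.10411727] toolx ang -0.30310687419576776 [ 0.031 -0.03  -0.999]
shift [-2.8 -4.8 49. ]
ratchet -0.192 (n1899) lever nan (n0) bolt nan (n0)
```

View pics/w4.png

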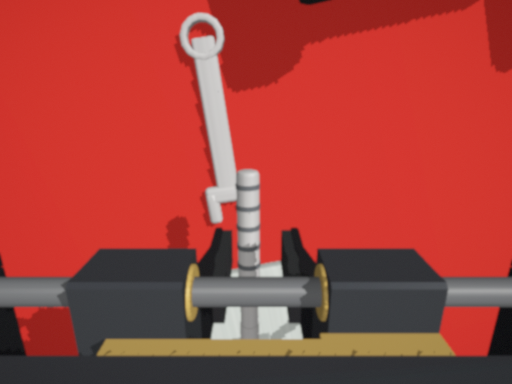

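The handle (248,230) is between the fingers (220 and 293), a bit left of centre. I'll correct that and descend around it.

```bash
python3 -m inch '[[-0.4,-3,-5,0,0],[-0.4,0,0,17,0],[-0.4,0,0,16,0],[-0.4,0,0,14,0],[-0.4,0,0,0,0]]'; python3 - <<'E'
from h import *
s=ctrl.get_state();print(s['position'],s['ft_force'],s['grip_width'])
for n in ['scene','side']:
    d=ctrl.get_image(n);meas(d);np.savez('pics/%s1.npz'%n,**d)
E
```

```text
time: 9.38
position: [0.6727, -0.0323, 0.0576]
tool_rot: [3.082, -0.469, 0.064]
ft_force: [0.7, -0.2, 0.0]
grip_width: 0.304
[ 0.67265166 -0.03232114  0.05764763] [ 0.69833493 -0.24123372  0.01325723] 0.3035702411664763
ratchet -0.213 (n24) lever 0.312 (n13) bolt nan (n0)
ratchet -0.212 (n49) lever nan (n0) bolt 1.590 (n4)
```

```bash
cat >> h.py <<'E'
def st():
    from scipy.spatial.transform import Rotation as R
    s=ctrl.get_state();M=R.from_rotvec(s['tool_rot']).as_matrix();p=s['position'][:2]-B
    a=np.arctan2(p[1],p[0]);tx=np.arctan2(M[1,0],M[0,0])
    t=np.array([-np.sin(a),np.cos(a)]);f=s['ft_force'][:2]
    print('>> t %.1f r %.4f tcp-ang %.3f tool-ang %.3f z %.4f  Ftan %.1f Frad %.1f Fz %.1f  j7 %.2f'%(s['time'],np.hypot(*p),a-YAW,tx-YAW,s['position'][2],f@t,f@np.array([t[1],-t[0]]),s['ft_force'][2],s['joint_positions'][6]))
E
S="python3 -c 'from h import*;st()'"; eval $S
python3 -m inch '[[-0.4,0,-5,0,-0.02],[-0.4,0,-5,0,-0.035],[-0.4,0,-5,0,-0.035]]' >/dev/null; eval $S
python3 -m inch '[[-0.4,0,-5,0,-0.035],[-0.4,0,-5,0,-0.035],[-0.4,0,-5,0,-0.035]]'>/dev/null; eval $S
```

```text
>> t 9.5 r 0.1532 tcp-ang -0.179 tool-ang -0.185 z 0.0594  Ftan 0.1 Frad -0.4 Fz -0.1  j7 -1.82
>> t 9.8 r 0.1539 tcp-ang -0.089 tool-ang -0.090 z 0.0600  Ftan -1.8 Frad -0.5 Fz -0.9  j7 -1.75
>> t 10.2 r 0.1537 tcp-ang 0.010 tool-ang 0.022 z 0.0598  Ftan -2.0 Frad -2.0 Fz 0.1  j7 -1.67
```

```bash
S="python3 -c 'from h import*;st()'"
for k in 1; do python3 -m inch '[[-0.4,-0.5,-5,0.4,-0.03],[-0.4,-0.5,-5,0.4,-0.03],[-0.4,-0.5,-5,0.4,-0.03],[-0.4,-0.5,-5,0.4,-0.03]]' >/dev/null; eval $S
python3 -m inch '[[-0.4,-0.5,-5,0.2,-0.033],[-0.4,-0.5,-5,0.2,-0.033],[-0.4,-0.5,-5,0.2,-0.033],[-0.4,-0.5,-5,0.2,-0.033]]'>/dev/null; eval $S
python3 -m inch '[[-0.4,-0.5,-5,0.2,-0.033],[-0.4,-0.5,-5,0.2,-0.033],[-0.4,-0.5,-5,0.2,-0.033],[-0.4,-0.5,-5,0.2,-0.033]]'>/dev/null; eval $S; done
```

```text
>> t 10.7 r 0.1539 tcp-ang 0.133 tool-ang 0.149 z 0.0594  Ftan -5.0 Frad -0.7 Fz 3.0  j7 -1.59
>> t 11.2 r 0.1534 tcp-ang 0.222 tool-ang 0.286 z 0.0592  Ftan -6.7 Frad -0.1 Fz 4.0  j7 -1.49
>> t 11.7 r 0.1526 tcp-ang 0.296 tool-ang 0.422 z 0.0591  Ftan -7.1 Frad 0.6 Fz 1.0  j7 -1.40
```

```bash
S="python3 -c 'from h import*;st()'"
python3 -m inch '[[-0.4,-0.2,-5,0.2,-0.01],[-0.4,-0.2,-5,0.2,-0.01],[-0.4,-0.2,-5,0.2,-0.01],[-0.4,-0.2,-5,0.2,-0.01],[-0.4,-0.2,-5,0.2,-0.01]]' >/dev/null; eval $S
python3 -m inch '[[-0.4,-0.2,-5,0.2,-0.018],[-0.4,-0.2,-5,0.2,-0.018],[-0.4,-0.2,-5,0.2,-0.018],[-0.4,-0.2,-5,0.2,-0.018],[-0.4,-0.2,-5,0.2,-0.018]]' >/dev/null; eval $S
python3 -m inch '[[-0.4,-0.2,-5,0.2,-0.018],[-0.4,-0.2,-5,0.2,-0.018],[-0.4,-0.2,-5,0.2,-0.018],[-0.4,-0.2,-5,0.2,-0.018],[-0.4,-0.2,-5,0.2,-0.018]]' >/dev/null; eval $S
python3 -m inch '[[-0.4,-0.2,-5,0.2,-0.018],[-0.4,-0.2,-5,0.2,-0.018],[-0.4,-0.2,-5,0.2,-0.018],[-0.4,-0.2,-5,0.2,-0.018],[-0.4,-0.2,-5,0.2,-0.018]]' >/dev/null; eval $S
```

```text
>> t 12.3 r 0.1533 tcp-ang 0.389 tool-ang 0.473 z 0.0588  Ftan -5.5 Frad -0.2 Fz 2.2  j7 -1.39
>> t 13.0 r 0.1534 tcp-ang 0.481 tool-ang 0.564 z 0.0586  Ftan -6.5 Frad -1.0 Fz 1.7  j7 -1.34
>> t 13.6 r 0.1535 tcp-ang 0.573 tool-ang 0.656 z 0.0584  Ftan -7.1 Frad -0.6 Fz 2.0  j7 -1.29
>> t 14.2 r 0.1536 tcp-ang 0.665 tool-ang 0.748 z 0.0582  Ftan -6.3 Frad -0.9 Fz 2.2  j7 -1.25
```

```bash
S="python3 -c 'from h import*;st()'"
python3 -m inch '[[-0.4,-0.2,-5,0,-0.014],[-0.4,-0.2,-5,0,-0.014],[-0.4,-0.2,-5,0,-0.014],[-0.4,-0.2,-5,0,-0.014],[-0.4,-0.2,-5,0,-0.014]]' >/dev/null; eval $S
python3 -m inch '[[-0.4,-0.2,-5,0,-0.014],[-0.4,-0.2,-5,0,-0.014],[-0.4,-0.2,-5,0,-0.014],[-0.4,-0.2,-4.5,0,-0.014],[-0.4,-0.2,-4.5,0,-0.014]]' >/dev/null; eval $S
python3 -m inch '[[-0.4,-0.2,-4.5,0,-0.014],[-0.4,-0.2,-4.5,0,-0.014]]' >/dev/null; eval $S
```

```text
>> t 14.8 r 0.1540 tcp-ang 0.761 tool-ang 0.820 z 0.0581  Ftan -6.9 Frad -1.3 Fz 2.0  j7 -1.22
>> t 15.5 r 0.1542 tcp-ang 0.851 tool-ang 0.892 z 0.0580  Ftan -6.8 Frad -1.3 Fz 1.7  j7 -1.19
>> t 15.7 r 0.1542 tcp-ang 0.883 tool-ang 0.920 z 0.0579  Ftan -6.2 Frad -1.1 Fz 1.9  j7 -1.18
```

```bash
S="python3 -c 'from h import*;st()'"
python3 -m inch '[[-0.4,-0.2,-4.5,0,-0.01]]' >/dev/null; eval $S
python3 -m inch '[[-0.4,-0.2,-4.5,0,-0.01]]' >/dev/null; eval $S
python3 -m inch '[[-0.4,-0.2,-4,0,0]]' >/dev/null; eval $S
```

```text
>> t 15.8 r 0.1543 tcp-ang 0.899 tool-ang 0.931 z 0.0579  Ftan -6.2 Frad -1.5 Fz 1.7  j7 -1.17
>> t 16.0 r 0.1544 tcp-ang 0.912 tool-ang 0.941 z 0.0579  Ftan -8.4 Frad -0.9 Fz -0.6  j7 -1.17
>> t 16.1 r 0.1544 tcp-ang 0.916 tool-ang 0.941 z 0.0579  Ftan -11.0 Frad 0.5 Fz -1.5  j7 -1.18
```

At the pin stop (11 N). I ease off at once and swing back clockwise. There's no need to reach the far stop.

```bash
S="python3 -c 'from h import*;st()'"
python3 -m inch '[[-0.4,0,8,0,0.02],[-0.4,0,8,0,0.04],[-0.4,0,8,0,0.045],[-0.4,-0.3,8,0,0.045]]' >/dev/null; eval $S
python3 -c "
from h import *
for n in ['scene','side']:
    d=ctrl.get_image(n);meas(d);np.savez('pics/%s2.npz'%n,**d)
"
python3 -m inch '[[-0.4,-0.3,8,0,0.045],[-0.4,-0.3,8,0,0.045],[-0.4,-0.3,8,0,0.045],[-0.4,-0.3,8,0,0.045],[-0.4,-0.3,8,0,0.045]]' >/dev/null; eval $S
python3 -m inch '[[-0.4,-0.3,8,0,0.045],[-0.4,-0.3,8,0,0.045],[-0.4,-0.3,8,0,0.045],[-0.4,-0.3,8,0,0.045],[-0.4,-0.3,8,0,0.045]]' >/dev/null; eval $S
```

```text
>> t 16.6 r 0.1585 tcp-ang 0.736 tool-ang 0.790 z 0.0630  Ftan 0.3 Frad 0.9 Fz -0.6  j7 -1.27
ratchet nan (n8) lever nan (n8) bolt nan (n0)
ratchet 0.783 (n58) lever nan (n0) bolt 0.779 (n10)
>> t 17.3 r 0.1588 tcp-ang 0.495 tool-ang 0.556 z 0.0678  Ftan 2.4 Frad -0.1 Fz -2.6  j7 -1.41
>> t 17.9 r 0.1609 tcp-ang 0.229 tool-ang 0.315 z 0.0739  Ftan 1.9 Frad -0.3 Fz -1.7  j7 -1.56
```

```bash
S="python3 -c 'from h import*;st()'"
python3 -m inch '[[-0.4,-4,3,8,0.03],[-0.4,-4,4,8,0.03],[-0.4,-1,8,1,0.04],[-0.4,-1,8,1,0.05],[-0.4,-1,8,1,0.05]]' >/dev/null; eval $S
python3 -m inch '[[-0.4,-1,8,1,0.05],[-0.4,-1,8,1,0.05],[-0.4,-1,8,1,0.05],[-0.4,-1,8,1,0.05],[-0.4,-1,8,1,0.05]]' >/dev/null; eval $S
python3 -c "
from h import *
for n in ['scene','side']: meas(ctrl.get_image(n))
"
```

```text
>> t 18.6 r 0.1579 tcp-ang 0.004 tool-ang 0.101 z 0.0581  Ftan 1.8 Frad -0.4 Fz 0.9  j7 -1.70
>> t 19.2 r 0.1591 tcp-ang -0.271 tool-ang -0.171 z 0.0562  Ftan 2.3 Frad 0.2 Fz 1.8  j7 -1.87
ratchet -0.260 (n25) lever nan (n2) bolt nan (n0)
ratchet -0.269 (n36) lever nan (n0) bolt 0.820 (n11)
```

```bash
S="python3 -c 'from h import*;st()'"
python3 -m inch '[[-0.4,-2,8,0.4,0.05],[-0.4,-2,8,0.4,0.05],[-0.4,-2,8,0.4,0.05],[-0.4,-2,8,0.4,0.05],[-0.4,-2,6,0.4,0.05]]' >/dev/null; eval $S
python3 -m inch '[[-0.4,-2,6,0.4,0.06],[-0.4,-1,4,0.4,0.06]]' >/dev/null; eval $S
python3 -m inch '[[-0.4,0,-6,0,0],[-0.4,0,-6,0,0],[-0.4,0,-6,0,0],[-0.4,0,-6,0,-0.03],[-0.4,0,-6,0,-0.03]]' >/dev/null; eval $S
python3 -m inch '[[-0.4,0,-6,0,-0.04],[-0.4,0,-6,0,-0.04],[-0.4,0,-6,0,-0.04],[-0.4,0,-6,0,-0.04],[-0.4,0,-6,0,-0.04]]' >/dev/null; eval $S
```

```text
>> t 19.9 r 0.1585 tcp-ang -0.534 tool-ang -0.442 z 0.0552  Ftan 3.0 Frad 1.3 Fz 0.5  j7 -2.06
>> t 20.2 r 0.1579 tcp-ang -0.608 tool-ang -0.574 z 0.0545  Ftan 3.2 Frad -0.9 Fz 0.2  j7 -2.17
>> t 20.8 r 0.1583 tcp-ang -0.446 tool-ang -0.511 z 0.0534  Ftan -3.0 Frad -0.7 Fz 0.8  j7 -2.15
>> t 21.4 r 0.1588 tcp-ang -0.282 tool-ang -0.295 z 0.0517  Ftan -6.8 Frad -3.3 Fz 2.7  j7 -2.00
```

```bash
S="python3 -c 'from h import*;st()'"
python3 -m inch '[[-0.4,-1,-5,-1,-0.016],[-0.4,-1,-5,-1,-0.016],[-0.4,-0.3,-5,0,-0.016],[-0.4,-0.3,-5,0,-0.016],[-0.4,-0.3,-5,0,-0.016]]' >/dev/null; eval $S
python3 -m inch '[[-0.4,-0.3,-5,0,-0.016],[-0.4,-0.3,-5,0,-0.016],[-0.4,-0.3,-5,0,-0.016],[-0.4,-0.3,-5,0,-0.016],[-0.4,-0.3,-5,0,-0.016]]' >/dev/null; eval $S
python3 -m inch '[[-0.4,-0.3,-4.5,0,-0.016],[-0.4,-0.3,-4.5,0,-0.016],[-0.4,-0.3,-4.5,0,-0.016],[-0.4,-0.3,-4.5,0,-0.016]]' >/dev/null; eval $S
python3 -c "
from h import *
for n in ['scene','side']: meas(ctrl.get_image(n))
"
```

```text
>> t 22.1 r 0.1589 tcp-ang -0.208 tool-ang -0.211 z 0.0510  Ftan -6.8 Frad -4.0 Fz 4.3  j7 -1.96
>> t 22.7 r 0.1589 tcp-ang -0.131 tool-ang -0.128 z 0.0503  Ftan -7.6 Frad -3.0 Fz 3.1  j7 -1.92
>> t 23.2 r 0.1589 tcp-ang -0.085 tool-ang -0.063 z 0.0497  Ftan -6.8 Frad -3.7 Fz 4.6  j7 -1.89
ratchet nan (n14) lever nan (n7) bolt nan (n0)
ratchet -0.137 (n45) lever nan (n0) bolt 0.961 (n9)
```

```bash
S="python3 -c 'from h import*;st()'"
python3 -m inch '[[-0.4,-1,-4.7,-1,-0.012],[-0.4,-1,-4.7,-1,-0.012],[-0.4,-0.5,-4.7,-0.5,-0.012],[-0.4,-0.5,-4.7,-0.2,-0.012]]' >/dev/null; eval $S
python3 -m inch '[[-0.4,-0.5,-4.7,-0.2,-0.012],[-0.4,-0.5,-4.7,-0.2,-0.012],[-0.4,-0.5,-4.7,-0.2,-0.012],[-0.4,-0.5,-4.7,-0.2,-0.012]]' >/dev/null; eval $S
python3 -m inch '[[-0.4,-0.5,-4.7,-0.2,-0.012],[-0.4,-0.5,-4.7,-0.2,-0.012],[-0.4,-0.5,-4.7,-0.2,-0.012]]' >/dev/null; eval $S
python3 -c "
from h import *
meas(ctrl.get_image('side'))
"
```

```text
>> t 23.8 r 0.1588 tcp-ang -0.038 tool-ang -0.015 z 0.0495  Ftan -6.3 Frad -2.3 Fz 4.0  j7 -1.87
>> t 24.3 r 0.1587 tcp-ang 0.006 tool-ang 0.032 z 0.0494  Ftan -6.4 Frad -2.2 Fz 3.0  j7 -1.86
>> t 24.6 r 0.1585 tcp-ang 0.038 tool-ang 0.068 z 0.0492  Ftan -5.7 Frad -2.5 Fz 3.1  j7 -1.84
ratchet -0.003 (n45) lever nan (n0) bolt 1.139 (n13)
```

Bolt at about 1.1, so the stop is near. From here I go in short calls.

```bash
S="python3 -c 'from h import*;st()'"
python3 -m inch '[[-0.4,-0.5,-4.6,-0.2,-0.01],[-0.4,-0.5,-4.6,-0.2,-0.01],[-0.4,-0.5,-4.6,-0.2,-0.01]]' >/dev/null; eval $S
python3 -m inch '[[-0.4,-0.5,-4.5,-0.2,-0.01],[-0.4,-0.5,-4.5,-0.2,-0.01]]' >/dev/null; eval $S
```

```text
>> t 25.1 r 0.1585 tcp-ang 0.068 tool-ang 0.097 z 0.0490  Ftan -7.3 Frad -2.1 Fz 2.1  j7 -1.84
>> t 25.3 r 0.1584 tcp-ang 0.085 tool-ang 0.116 z 0.0489  Ftan -6.5 Frad -2.2 Fz 2.4  j7 -1.83
```

```bash
S="python3 -c 'from h import*;st()'"
python3 -m inch '[[-0.4,-0.5,-4.5,-0.2,-0.01],[-0.4,-0.5,-4.5,-0.2,-0.01]]' >/dev/null; eval $S
```

```text
>> t 25.6 r 0.1584 tcp-ang 0.101 tool-ang 0.135 z 0.0488  Ftan -5.9 Frad -2.7 Fz 2.7  j7 -1.83
```

```bash
S="python3 -c 'from h import*;st()'"
python3 -m inch '[[-0.4,-0.5,-4.5,-0.2,-0.01],[-0.4,-0.5,-4.5,-0.2,-0.01]]' >/dev/null; eval $S
python3 -m inch '[[-0.4,-0.5,-4.3,-0.2,-0.01],[-0.4,-0.5,-4.3,-0.2,-0.01]]' >/dev/null; eval $S
```

```text
>> t 25.8 r 0.1583 tcp-ang 0.117 tool-ang 0.154 z 0.0487  Ftan -6.6 Frad -1.5 Fz 2.7  j7 -1.82
>> t 26.1 r 0.1582 tcp-ang 0.131 tool-ang 0.173 z 0.0486  Ftan -6.7 Frad -2.2 Fz 3.3  j7 -1.81
```

```bash
python3 -c "
from h import *
meas(ctrl.get_image('side'))
"
```

```text
ratchet 0.104 (n47) lever nan (n2) bolt 1.157 (n11)
```

```bash
S="python3 -c 'from h import*;st()'"
python3 -m inch '[[-0.4,-0.5,-4.3,-0.2,-0.01],[-0.4,-0.5,-4.3,-0.2,-0.01]]' >/dev/null; eval $S
python3 -m inch '[[-0.4,-0.5,-4.3,-0.2,-0.01]]' >/dev/null; eval $S
```

```text
>> t 26.4 r 0.1581 tcp-ang 0.146 tool-ang 0.192 z 0.0486  Ftan -5.7 Frad -0.7 Fz 1.7  j7 -1.81
>> t 26.5 r 0.1580 tcp-ang 0.153 tool-ang 0.201 z 0.0484  Ftan -6.1 Frad -2.7 Fz 3.1  j7 -1.81
```

```bash
S="python3 -c 'from h import*;st()'"
python3 -m inch '[[-0.4,-0.5,-4.3,-0.2,-0.01]]' >/dev/null; eval $S
```

```text
>> t 26.6 r 0.1580 tcp-ang 0.159 tool-ang 0.211 z 0.0484  Ftan -6.3 Frad -2.2 Fz 2.1  j7 -1.80
```

```bash
S="python3 -c 'from h import*;st()'"
python3 -m inch '[[-0.4,-0.5,-4.3,-0.2,-0.005],[-0.4,-0.5,-4.3,-0.2,-0.005]]' >/dev/null; eval $S
python3 -m inch '[[-0.4,-0.5,-4.3,-0.2,-0.005],[-0.4,-0.5,-4.3,-0.2,-0.005]]' >/dev/null; eval $S
```

```text
>> t 26.9 r 0.1581 tcp-ang 0.172 tool-ang 0.219 z 0.0484  Ftan -5.5 Frad -1.8 Fz 3.0  j7 -1.81
>> t 27.1 r 0.1581 tcp-ang 0.184 tool-ang 0.228 z 0.0483  Ftan -6.5 Frad -1.6 Fz 2.9  j7 -1.81
```

```bash
S="python3 -c 'from h import*;st()'"
python3 -m inch '[[-0.4,-0.5,-4.3,-0.2,-0.005],[-0.4,-0.5,-4.3,-0.2,-0.005]]' >/dev/null; eval $S
```

```text
>> t 27.4 r 0.1581 tcp-ang 0.196 tool-ang 0.236 z 0.0482  Ftan -6.8 Frad -2.3 Fz 2.4  j7 -1.81
```

```bash
S="python3 -c 'from h import*;st()'"
python3 -m inch '[[-0.4,-0.5,-4.3,-0.2,-0.005],[-0.4,-0.5,-4.3,-0.2,-0.005]]' >/dev/null; eval $S
python3 -m inch '[[-0.4,-0.5,-4.3,-0.2,-0.005],[-0.4,-0.5,-4.3,-0.2,-0.005]]' >/dev/null; eval $S
python3 -c "
from h import *
d=ctrl.get_image('side');np.savez('pics/side3.npz',**d);meas(d);save(cv2.resize(d['color'][150:280,170:310],None,fx=4,fy=4,interpolation=cv2.INTER_CUBIC),'s3.png')"
```

```text
>> t 27.6 r 0.1581 tcp-ang 0.206 tool-ang 0.244 z 0.0481  Ftan -6.8 Frad -1.9 Fz 2.6  j7 -1.82
>> t 27.9 r 0.1581 tcp-ang 0.217 tool-ang 0.253 z 0.0481  Ftan -6.3 Frad -1.7 Fz 3.3  j7 -1.82
ratchet 0.192 (n43) lever nan (n1) bolt 1.251 (n12)
```

View pics/s3.png

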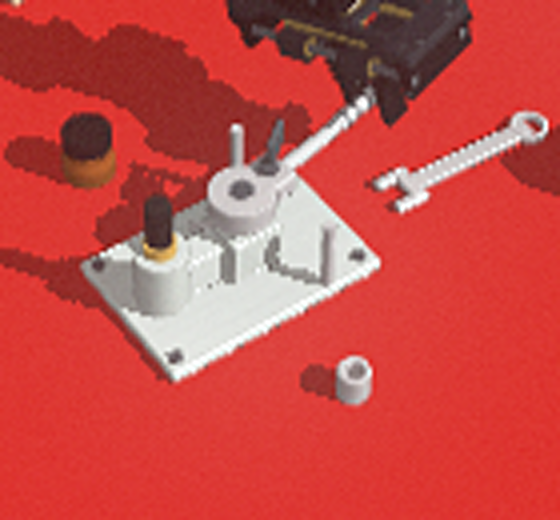

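The side crop shows the lever (275,145) still on its loosening side, with jar, socket and spanner in place. The tongue isn't distinguishable at this scale, so I keep feeling for the captive stop.

```bash
S="python3 -c 'from h import*;st()'"
python3 -m inch '[[-0.4,-0.5,-4.3,-0.2,-0.005],[-0.4,-0.5,-4.3,-0.2,-0.005]]' >/dev/null; eval $S
python3 -m inch '[[-0.4,-0.5,-4.3,-0.2,-0.005],[-0.4,-0.5,-4.3,-0.2,-0.005]]' >/dev/null; eval $S
```

```text
>> t 28.2 r 0.1581 tcp-ang 0.227 tool-ang 0.261 z 0.0480  Ftan -6.4 Frad -2.2 Fz 2.1  j7 -1.82
>> t 28.4 r 0.1581 tcp-ang 0.234 tool-ang 0.269 z 0.0479  Ftan -7.3 Frad -1.8 Fz 3.1  j7 -1.83
```

```bash
S="python3 -c 'from h import*;st()'"
python3 -m inch '[[-0.4,-0.5,-4.3,-0.2,-0.005],[-0.4,-0.5,-4.3,-0.2,-0.005]]' >/dev/null; eval $S
```

```text
>> t 28.7 r 0.1580 tcp-ang 0.239 tool-ang 0.277 z 0.0478  Ftan -6.9 Frad -1.6 Fz 3.5  j7 -1.83
```

```bash
S="python3 -c 'from h import*;st()'"
python3 -m inch '[[-0.4,-0.5,-4.3,-0.2,-0.005],[-0.4,-0.5,-4.3,-0.2,-0.005]]' >/dev/null; eval $S
```

```text
>> t 28.9 r 0.1580 tcp-ang 0.243 tool-ang 0.285 z 0.0478  Ftan -6.9 Frad -1.7 Fz 2.2  j7 -1.83
```

```bash
S="python3 -c 'from h import*;st()'"
python3 -m inch '[[-0.4,-0.5,-4.8,-0.5,-0.005]]' >/dev/null; eval $S
python3 -m inch '[[-0.4,-0.5,-4.8,-0.5,-0.005]]' >/dev/null; eval $S
```

```text
>> t 29.1 r 0.1580 tcp-ang 0.247 tool-ang 0.289 z 0.0478  Ftan -7.6 Frad -1.3 Fz 1.8  j7 -1.84
>> t 29.2 r 0.1579 tcp-ang 0.252 tool-ang 0.292 z 0.0477  Ftan -8.6 Frad -1.1 Fz 2.2  j7 -1.84
```

```bash
S="python3 -c 'from h import*;st()'"
python3 -m inch '[[-0.4,-0.5,-5,-0.5,-0.005]]' >/dev/null; eval $S
```

```text
>> t 29.3 r 0.1579 tcp-ang 0.256 tool-ang 0.296 z 0.0477  Ftan -7.8 Frad -1.5 Fz 3.2  j7 -1.84
```

```bash
S="python3 -c 'from h import*;st()'"
python3 -m inch '[[-0.4,-0.5,-5,-0.5,-0.005]]' >/dev/null; eval $S;  python3 -c "
from h import *
d=ctrl.get_image('side');np.savez('pics/side4.npz',**d);meas(d)"
```

```text
>> t 29.4 r 0.1579 tcp-ang 0.260 tool-ang 0.300 z 0.0476  Ftan -7.8 Frad -0.8 Fz 2.1  j7 -1.85
ratchet 0.254 (n56) lever nan (n2) bolt 1.198 (n11)
```

```bash
S="python3 -c 'from h import*;st()'"
python3 -m inch '[[-0.4,-0.5,-5,-0.5,0]]' >/dev/null; eval $S
python3 -m inch '[[-0.4,-0.5,-5,-0.5,0]]' >/dev/null; eval $S
```

```text
>> t 29.6 r 0.1580 tcp-ang 0.264 tool-ang 0.299 z 0.0476  Ftan -8.2 Frad -0.6 Fz 3.2  j7 -1.85
>> t 29.7 r 0.1580 tcp-ang 0.266 tool-ang 0.297 z 0.0476  Ftan -9.2 Frad -1.3 Fz 2.4  j7 -1.86
```

```bash
S="python3 -c 'from h import*;st()'"
python3 -m inch '[[-0.4,-0.5,-5,-0.5,0]]' >/dev/null; eval $S
python3 -m inch '[[-0.4,-0.5,-5,-0.5,0]]' >/dev/null; eval $S
```

```text
>> t 29.9 r 0.1581 tcp-ang 0.268 tool-ang 0.296 z 0.0476  Ftan -8.0 Frad -1.1 Fz 2.1  j7 -1.87
>> t 30.0 r 0.1581 tcp-ang 0.269 tool-ang 0.295 z 0.0475  Ftan -8.6 Frad -1.6 Fz 1.9  j7 -1.88
```

```bash
S="python3 -c 'from h import*;st()'"
python3 -m inch '[[-0.4,-0.5,-5.4,-0.5,0]]' >/dev/null; eval $S
python3 -m inch '[[-0.4,-0.5,-5.4,-0.5,0]]' >/dev/null; eval $S
python3 -m inch '[[-0.4,0,2,0,0],[-0.4,0,3,0,0]]' >/dev/null; eval $S
```

```text
>> t 30.1 r 0.1582 tcp-ang 0.272 tool-ang 0.293 z 0.0475  Ftan -9.2 Frad -1.0 Fz 3.6  j7 -1.88
>> t 30.2 r 0.1583 tcp-ang 0.274 tool-ang 0.291 z 0.0474  Ftan -8.9 Frad -2.0 Fz 3.0  j7 -1.89
>> t 30.5 r 0.1587 tcp-ang 0.230 tool-ang 0.292 z 0.0494  Ftan -3.1 Frad -0.4 Fz -1.0  j7 -1.88
```

Stalled at about 9 N, more than the 6.6 N the bolt needs to turn at this radius, so I think it's at the captive stop. I'll centre the cage, lift off, and look at the tongue with the wrist camera from above.

```bash
S="python3 -c 'from h import*;st()'"
python3 -m inch '[[-0.4,0,4,0,0],[-0.4,0,2,0,0],[-0.4,0,0,-10,0],[-0.4,0,0,-20,0],[-0.4,0,0,-40,0]]' >/dev/null; eval $S
python3 -m inch '[[-0.4,0,0,-50,0],[-0.4,0,0,-40,0],[-0.4,-50,0,0,0],[-0.4,-50,0,0,0],[-0.4,-50,0,0,0]]' >/dev/null; eval $S
python3 -m inch '[[-0.4,-40,0,0,0],[-0.4,0,0,0,0],[-0.4,0,0,0,0]]' ; python3 -c "
from h import *
d=ctrl.get_image('wrist');np.savez('pics/w5.npz',**d);meas(d);save(d['color'],'w5.png')
for n in ['scene','side']: meas(ctrl.get_image(n))"
```

```text
>> t 31.1 r 0.1521 tcp-ang 0.385 tool-ang 0.294 z 0.1170  Ftan 0.6 Frad 1.2 Fz -0.1  j7 -1.87
>> t 31.7 r 0.0623 tcp-ang 1.884 tool-ang 0.309 z 0.1995  Ftan 1.2 Frad 0.6 Fz -0.7  j7 -2.01
time: 32.1
position: [0.4735, 0.0712, 0.1992]
tool_rot: [2.773, 0.246, 0.229]
ft_force: [0.4, 0.1, 0.1]
grip_width: 0.298
ratchet 0.142 (n687) lever 0.555 (n246) bolt 1.268 (n86)
ratchet 0.088 (n77) lever nan (n0) bolt nan (n0)
ratchet 0.116 (n86) lever nan (n1) bolt 1.265 (n11)
```

View pics/w5.png

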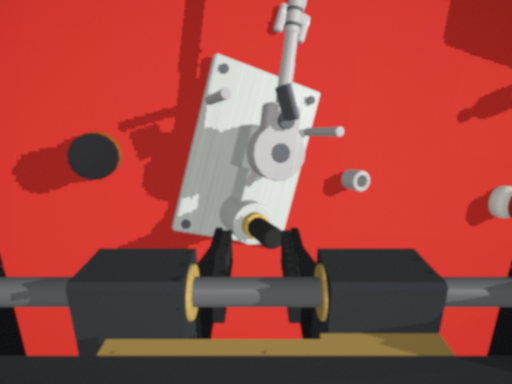

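```bash
python3 -c "
from h import *
d=dict(np.load('pics/w5.npz'));c=d['color'];P=pts(d);z=P[...,2];r=np.hypot(P[...,0]-B[0],P[...,1]-B[1])
m=(z>.050)&(z<.062)&(r>.029)&(r<.045)
a=np.unwrap(np.arctan2(P[...,1]-B[1],P[...,0]-B[0])[m]%(2*np.pi))-YAW-np.pi/2
print(np.histogram(a,bins=np.arange(-2,5,.1)))
im=cv2.resize(c[100:250,200:350],None,fx=4,fy=4,interpolation=cv2.INTER_CUBIC);save(im,'w5c.png')"
```

```text
(array([ 0,  0,  0,  0,  0,  0,  0,  0,  0,  0,  0,  0,  0,  0,  0,  0,  0,
        0,  0,  0,  0,  0,  0,  0,  0,  0,  0,  3,  4,  0,  0, 16, 37, 30,
        0,  0,  0,  0,  0,  0,  0,  0,  0,  0,  0,  0,  0,  0,  0,  0,  0,
        0,  0,  0,  0,  0,  0,  0,  0,  0,  0,  0,  0,  0,  0,  0,  0,  0,
        0]), array([-2.00000000e+00, -1.90000000e+00, -1.80000000e+00, -1.70000000e+00,
       -1.60000000e+00, -1.50000000e+00, -1.40000000e+00, -1.30000000e+00,
       -1.20000000e+00, -1.10000000e+00, -1.00000000e+00, -9.00000000e-01,
       -8.00000000e-01, -7.00000000e-01, -6.00000000e-01, -5.00000000e-01,
       -4.00000000e-01, -3.00000000e-01, -2.00000000e-01, -1.00000000e-01,
        1.77635684e-15,  1.00000000e-01,  2.00000000e-01,  3.00000000e-01,
        4.00000000e-01,  5.00000000e-01,  6.00000000e-01,  7.00000000e-01,
        8.00000000e-01,  9.00000000e-01,  1.00000000e+00,  1.10000000e+00,
        1.20000000e+00,  1.30000000e+00,  1.40000000e+00,  1.50000000e+00,
        1.60000000e+00,  1.70000000e+00,  1.80000000e+00,  1.90000000e+00,
        2.00000000e+00,  2.10000000e+00,  2.20000000e+00,  2.30000000e+00,
        2.40000000e+00,  2.50000000e+00,  2.60000000e+00,  2.70000000e+00,
        2.80000000e+00,  2.90000000e+00,  3.00000000e+00,  3.10000000e+00,
        3.20000000e+00,  3.30000000e+00,  3.40000000e+00,  3.50000000e+00,
        3.60000000e+00,  3.70000000e+00,  3.80000000e+00,  3.90000000e+00,
        4.00000000e+00,  4.10000000e+00,  4.20000000e+00,  4.30000000e+00,
        4.40000000e+00,  4.50000000e+00,  4.60000000e+00,  4.70000000e+00,
        4.80000000e+00,  4.90000000e+00]))
```

View pics/w5c.png

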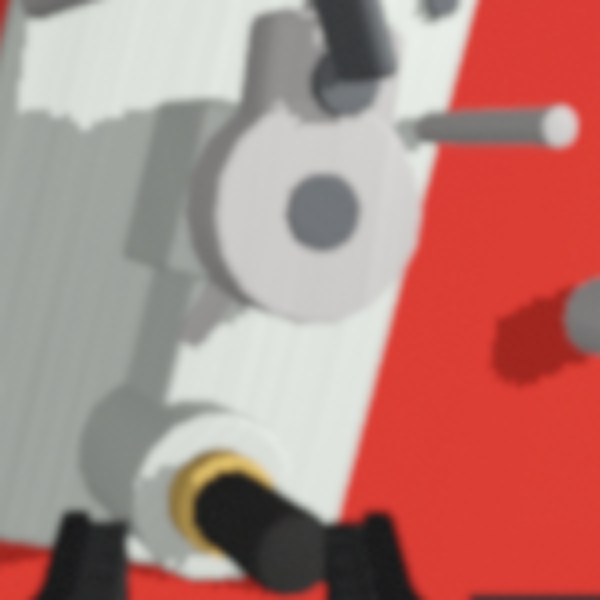

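```bash
python3 -c "
from h import *
d=dict(np.load('pics/w5.npz'));P=pts(d);z=P[...,2];K=d['K'];o=-d['R'].T@d['t']
def ray(u,v,h):
    r=d['R'].T@np.array([(u-K[0,2])/K[0,0],(v-K[1,2])/K[1,1],1]);return (o+r*(h-o[2])/r[2])[:2]
L=ray(226,93.5,.078);R_=ray(339.5,131.5,.078);hd=ray(280.5,153,.085);t=ray(249,183,.056)
c=L-R_;yaw=np.arctan2(-c[0],c[1]);b=(L+R_)/2-.0366*np.array([np.cos(yaw),np.sin(yaw)])
print(np.hypot(*c),yaw,b,hd)
for q in (b,hd,B): v=t-q;print(np.hypot(*v),np.arctan2(v[1],v[0])%(2*np.pi)-yaw-np.pi/2)
m=(z>.050)&(z<.062)&(np.hypot(P[...,0]-b[0],P[...,1]-b[1])>.029)&(np.hypot(P[...,0]-b[0],P[...,1]-b[1])<.042)
v=P[m][:,:2]-b;a=np.arctan2(v[:,1],v[:,0])%(2*np.pi)-yaw-np.pi/2;a=a[a>1.05];print(np.median(a),a.min(),a.max(),len(a))
s=ctrl.get_state();print(s['time'],s['ft_force'])"
```

```text
0.11907459724879638 -0.11638696738332241 [0.52546996 0.01173387] [0.52576242 0.01136022]
0.03597842904612018 1.2596000829977223
0.03640016259916806 1.2535908002751976
0.03743064437664045 1.2936436602279486
1.230811384013622 1.1250801166039568 1.3408577959575676 73
32.25 [ 0.01569424 -0.375722   -0.83372887]
```

The tongue reads 1.23–1.26 rad, which is the captive stop. The lever is still over on loosening and the gripper is clear, so I hand in.

```bash
python3 -c "
from h import *
print(ctrl.close_job())"
```

```text
the job is handed in; nothing more can be done
None
```

The bolt is loosened to its captive stop and I've handed the job in, with no verdict reported; the robot's clock stood at about 32 s.

**What I did:** I pushed the direction lever over with shut fingers; the first push slid off the blade's end halfway, and the second took it to its stop. Then I caged the handle loosely near the grip point. I swung it counter-clockwise to the pin stop, where the tangential force read 11 N. I clicked it back, and swung it again until it stalled at about 9 N. Then I eased off and lifted clear.

**Last checks:**
- **Bolt:** the tongue read 1.23–1.26 rad in the last wrist picture, with the axis taken from the pins and head in that same picture. My original axis estimate gave 1.27–1.29. Earlier side-camera readings scattered by about 0.1 rad (one read 1.25 before the stall, the next 1.20), so I relied on the stall and the wrist picture.
- **Lever:** still over on loosening. Reading its angle from depth is biased: it gave 0.56 rad, beyond its 0.45 stop.
- **Force and surroundings:** wrist force was near zero with the gripper clear. The bystanders near the foot looked in place in the pictures. I did not re-measure their positions.
- **Handle:** easing off and lifting swung it about 0.1 rad clockwise; the tongue reading above was taken after that.

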